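# Rock the sorter gate over and feed the cracked pad to scrap

## Robot

A 6-joint arm with a two-finger parallel gripper is mounted at the origin on the work surface. World frame = base frame: x ahead of the robot, y to its left, z up, the work surface at z = 0. Lengths are in m, angles in rad, forces in N, time in s.
With the tool pointing down it reaches from about 0.4 to 0.825 m from the base axis. Payload 7 kg.
Tool frame: the origin (TCP) lies at the very end of the fingers, on their centre line; the grasp point (between the pads) lies 19 mm behind it; z points along the fingers, x is the direction in which the jaws open and shut, and the axes are right-handed (so a half turn about z gives the same grasp; the last joint's range is limited). The gripper opens to 88 mm and grips with 3 to 60 N. Pads are 19 mm wide; open, the fingers measure 130 mm over their backs; the gripper's body (78 mm by 193 mm) begins 47 mm behind the grasp point.
Start: joints at [1.56, 0.359, 0.012, 0, -1.224, -0.288], TCP at [0.199, 0.645, 0.227] pointing down, gripper open.
Joint ranges: [-3.07, 3.07], [-1.43, 2.12], [-1.02, 1.25], [-3.03, 1.67], [-3.05, -0], [-3.03, 3.03]. Speed limits (rad/s): [2.39, 2.39, 3.01, 3.14, 3.14, 3.14].

## Interface

Orientations are given as [roll, pitch, yaw] about the fixed x, y, z axes, in that order (R = Rz(yaw) Ry(pitch) Rx(roll)).
In Python, from station import telemetry, grab_frame, arm, regions_of, pinpoint gives the robot as it stands. The module is installed in compiled form; this text tells all that it offers.
- The arm moves only by the shell command python3 -m inch 'ROWS' [FORCE]. ROWS is text: rows parted by semicolons, each of 7 numbers parted by spaces: the opening, from 0 (shut) to 1 (fully open), then the shift along the world's x, y, z in cm, then the turn, a rotation vector about the world's x, y, z in degrees. A call has 1 to 12 rows; each row is the pose to reach, as a shift and turn from the pose measured when the call began; what a row does not reach only later rows make up. A row lasts 1/8 s, in which the tool goes at most 62.5 mm and 10.7 degrees, less where a joint would pass 70% of its speed; a pose out of reach is approached as far as the arm can. A call with a gripper value outside its range is refused whole. The fingers move at their own pace and stop on an object; FORCE is the grip in N (left out, the last holds). Time passes only in rows, so rows that repeat a pose let the fingers close. It gives the time, the measured TCP pose, the force and the opening at its end, in the units of the state.
- telemetry.get_state(): the state, without advancing time (a new reading comes with each control period).
- grab_frame(name): name is "side" or "top" or "wrist"; returns a dict with "pixels" (384x512x3 uint8, red, green, blue), "fx", "fy", "cx", "cy" (pixels), "R" (3x3) and "t" (3): a world point X has camera coordinates R X + t. Camera axes: x right, y down, z forward; pixel columns grow to the right and rows downward; lengths in m; the calibration is good to about 2 mm. A picture is of the moment at which its call begins. There is no depth.
- arm.job_done(): hands the job in, once; it reports no verdict.
Trained networks look in the newest picture that a camera, given by its name, has taken for a name from the list of things; names that differ only in an ending like _2 or _b are one class to them, and where a whole thing is asked for, a point or a joint stands for the part that bears it (a point fixed in the world has none). Each returns a list of dicts, best first, with "p" (0 to 1); they miss things now and then, are a little off and sometimes report something else, mostly with a low value. They report only what shows in the picture. A call takes as long as a camera call. They do not tell look-alikes from the thing itself.
- regions_of(camera, name): "pixels" (384x512 bool, what is visible of it) and "bbox" ([left, top, right, bottom] in pixels, round what is visible of it).
- pinpoint(camera, name): "location" ([column, row] in pixels: a listed point, or the origin of a listed thing).
The state is a dict: "t": time; "q": joint angles; "qd": joint speeds; "joint_efforts": joint torques, N m; "eef_pos": TCP position; "ee_rot": TCP orientation; "force": force on the tool from outside, world axes, zero at the start; "moment": the same for the moment, N m; "width": finger opening in m.
Only numpy, scipy, OpenCV 4.12 (cv2) and the standard library are available. Lean on these libraries where they do the work, as an engineer would, in place of code of your own. Each camera call takes 0.05 s, during which the arm holds its last target. There are 200 camera calls.

## Task

The sorter's rocker gate is still tipped towards the yellow rework tray: rock it over with a fingertip (press its raised end down) until it rests tipped towards the red scrap box. Then push the cracked olive brake pad along the infeed shelf and off its end, so that it slides over the gate and down the chute into the scrap box by itself. Do not pick the pad up or help it down the chute, and leave everything else lying as it is.

Things in the scene. Friction and masses are not known exactly. Their poses are not given: they have to be found in the camera images.
- sorter: Fixed two-way rocker sorter: blue steel frame, bare aluminium slideways. Origin: underside centre, on the bench, under the rocker's middle; x points from the infeed shelf over the rocker, away from the robot; y along the rocker to the red scrap box. Outlet chutes 107 mm wide slope down 24 degrees from y = +-90 (104 mm high) to +-185 mm (62 mm high). Base plate 8 mm thick, x -180 to 100, y +-150 mm.
- shelf_end (a point): Middle of the far edge of the flat infeed shelf, on its upper face, 195 mm above the bench, 85 mm before the sorter's origin; axes as the sorter's. The shelf runs 105 mm back from here (to -x), open at its near end, 96 mm wide between guide rails 14 mm high. Beyond the edge (+x) a railed nose slopes down 30 degrees for 35 mm to the rocker's open front, where it is 176 mm high.
- rocker (a joint): Tilt of the rocker (seesaw gate), rad: 0 level, -0.38 on its stop with the rework tray's end down, +0.38 on its stop with the scrap box's end down. It rocks about a level shaft along the sorter's x, 138 mm above the bench. A tumbler weight (44 mm steel disc on a 100 mm arm behind it) makes it fall by itself to the stop on whichever side of level it is; about 2 N down at a raised end starts it.
- rocker_mid (a point): Centre of the upper face of the rocker's floor, 12 mm above the shaft; moves with the rocker, axes as the sorter's when level. The rocker is an open-ended aluminium trough, floor 108 mm (x) by 230 mm (y), a yellow stripe across each end, a 26 mm lip along its whole far side and 20 mm lips on the near side only beyond 70 mm from the middle.
- rocker_scrap_end (a point): Point on the upper face of the rocker's floor, midway across, 100 mm from the middle (15 mm from the end) towards the scrap box; moves with the rocker: about 186 mm above the bench while that end is raised, 150 mm level, 112 mm when it is down. A place to press.
- cracked_pad: The cracked olive brake pad on the infeed shelf: dark steel backing plate below, olive lining with a black zigzag crack on top. 46 mm (its x) by 76 mm (its y, across the shelf) by 15 mm high, 0.15 to 0.3 kg, loose. Origin: underside centre. Slides easily on shelf, rocker and chutes (friction about 0.2); once its middle is past the shelf's far edge it slides on by itself.
- scrap_box: Red sheet-steel scrap box under the sorter's outlet on the robot's left, 200 x 200 mm, walls 95 mm high except the one under the chute (50 mm), fixed; a red top flap on spring hinges stands open along its outer edge. Origin: underside centre; axes as the sorter's; floor 4 mm thick.
- rework_tray: Yellow open tray under the other outlet, 200 x 200 x 55 mm, fixed; the bent plate lies in it. Origin: underside centre.
- sound_pad: Bystander: uncracked olive pad on the bench, 46 x 76 x 15 mm. Origin: underside centre.
- bent_plate: Bystander: bent steel backing plate in the rework tray, about 46 x 82 x 20 mm. Origin: underside of its flat part.
- pin_a: Bystander: bronze pin standing on its head on the sorter's base plate, 18 mm head, 46 mm tall. Origin: underside centre.
- pin_b: Bystander: a second such bronze pin.
- wear_gauge: Bystander: flat stepped brass wear gauge on the bench, 90 x 20 x 6 mm. Origin: underside, near its middle.
- grease_tin: Bystander: grease tin with a green label on the bench, 64 mm across, 70 mm high. Origin: underside centre.
- socket: Bystander: steel wrench socket standing on the bench, 26 mm across, 36 mm high. Origin: underside centre.
There are look-alikes about, which are no part of the job. Leave any pink or turquoise look-alike of the cracked_pad alone.

How it is judged:
By the outcome, as a careful person would: the job done as asked, in the order asked, and still so for the second after the job is handed in, with the robot touching nothing.
It also fails if it takes over 38 s, if anything falls off the work surface, if the arm or the gripper's body presses on something with over 40 N, if the wrist force passes 120 N, or if a joint passes its speed limit or range.

## Working session

There is one attempt and no reset: what is moved stays moved. The work goes in short steps, Python scripts to look and compute and a shell command to move; the robot and the scene stay as the last step left them, time stands still between calls to the robot, and variables do not carry over. Pictures are saved under pics/ and viewed, about 8 in all and at most 12, crops included, and the job is handed in when it is done.

```bash
mkdir -p pics
cat > h.py <<'E'
import numpy as np, cv2
from station import telemetry, grab_frame, arm, regions_of, pinpoint
def save(f,n,crop=None,s=1):
    p=f["pixels"][:,:,::-1]
    if crop: p=p[crop[1]:crop[3],crop[0]:crop[2]]
    cv2.imwrite("pics/"+n,cv2.resize(np.ascontiguousarray(p),None,fx=s,fy=s,interpolation=cv2.INTER_CUBIC))
def ray(f,uv):
    R=np.array(f["R"]);t=np.array(f["t"]);d=R.T@np.array([(uv[0]-f["cx"])/f["fx"],(uv[1]-f["cy"])/f["fy"],1]);return -R.T@t,d
def atz(f,uv,z):
    c,d=ray(f,uv);return c+d*(z-c[2])/d[2]
def tri(obs):
    A=np.zeros((3,3));b=np.zeros(3)
    for f,uv in obs:
        c,d=ray(f,uv);d=d/np.linalg.norm(d);P=np.eye(3)-np.outer(d,d);A+=P;b+=P@c
    return np.linalg.solve(A,b)
def proj(f,X):
    c=np.array(f["R"])@np.array(X)+np.array(f["t"]);return np.array([f["fx"]*c[0]/c[2]+f["cx"],f["fy"]*c[1]/c[2]+f["cy"]])
E
python3 - <<'E'
from h import *
np.set_printoptions(precision=3,suppress=True)
s=telemetry.get_state();print(s["t"],s["eef_pos"],s["ee_rot"],s["width"])
F={c:grab_frame(c) for c in("side","top")}
save(F["side"],"s0.png");save(F["top"],"t0.png")
for n in["sorter","shelf_end","rocker_mid","rocker_scrap_end","cracked_pad","scrap_box","rework_tray","sound_pad"]:
    for c in F:
        print(n,c,[(np.round(o["location"],1).tolist(),round(o["p"],2)) for o in pinpoint(c,n)[:4]])
E
```

```text
0.0 [0.199 0.645 0.226] [-3.141 -0.002 -1.87 ] 0.0875387159679661
sorter side [([303.8, 226.4], 0.69)]
sorter top [([240.1, 161.9], 0.55)]
shelf_end side [([281.6, 172.4], 0.63)]
shelf_end top [([247.2, 168.5], 0.74)]
rocker_mid side [([306.9, 188.6], 0.6)]
rocker_mid top [([245.2, 141.9], 0.89)]
rocker_scrap_end side [([299.2, 155.7], 0.71)]
rocker_scrap_end top [([204.5, 145.4], 0.93)]
cracked_pad side [([285.6, 356.8], 0.71), ([178.2, 191.9], 0.65), ([264.4, 173.2], 0.54)]
cracked_pad top [([249.9, 179.2], 0.93), ([374.3, 192.2], 0.86), ([223.1, 196.9], 0.72), ([171.4, 286.2], 0.66)]
scrap_box side [([275.0, 178.2], 0.62)]
scrap_box top [([159.9, 177.7], 0.93), ([242.7, 142.1], 0.46)]
rework_tray side [([354.7, 284.9], 0.72)]
rework_tray top [([320.8, 136.0], 0.74)]
sound_pad side [([209.3, 209.1], 0.66), ([284.3, 171.4], 0.66), ([204.8, 335.5], 0.56)]
sound_pad top [([209.7, 247.2], 0.84), ([244.2, 146.0], 0.26)]
```

View pics/s0.png

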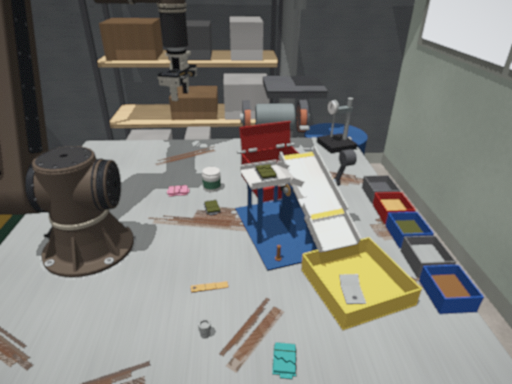

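View pics/t0.png

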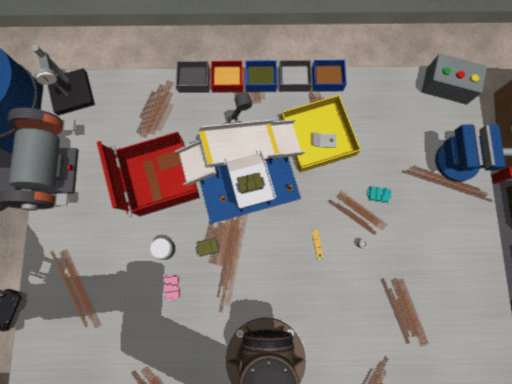

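Run:
```python
from h import *
np.set_printoptions(precision=3,suppress=True)
F={c:grab_frame(c) for c in("side","top")}
for n,a,b in[("sorter",[303.8,226.4],[240.1,161.9]),("shelf_end",[281.6,172.4],[247.2,168.5]),("mid",[306.9,188.6],[245.2,141.9]),("scrap_end",[299.2,155.7],[204.5,145.4]),("pad",[264.4,173.2],[249.9,179.2])]:
    print(n,tri([(F["side"],a),(F["top"],b)]))
print("shelf z.195",atz(F["top"],[247.2,168.5],.195),"pad",atz(F["top"],[249.9,179.2],.195),"end",atz(F["top"],[204.5,145.4],.186),"mid",atz(F["top"],[245.2,141.9],.15))
for p in([159.9,177.7],[320.8,136]): print(atz(F["top"],p,0))
for c in F: print(c,ray(F[c],[256,192]),F[c]["fx"])
```

```text
sorter [ 0.609  0.072 -0.009]
shelf_end [0.529 0.046 0.194]
mid [0.614 0.052 0.141]
scrap_end [0.599 0.165 0.186]
pad [0.489 0.038 0.199]
shelf z.195 [0.528 0.046 0.195] pad [0.497 0.039 0.195] end [0.598 0.165 0.186] mid [0.62  0.052 0.15 ]
[0.554 0.333 0.   ]
[ 0.692 -0.198  0.   ]
side (array([ 0.398, -0.821,  0.663]), array([ 0.063,  0.852, -0.519])) 368.0833390328668
top (array([0.254, 0.031, 1.171]), array([ 0.208, -0.009, -0.978])) 370.1602211738417
```

Top view: candidates for the cracked pad are the olive pad on the shelf (250,183), the olive pad on the bench (207,247, the sound pad), a pink one (171,287) and a turquoise one (379,194). I choose the one on the shelf. The rocker's scrap end is raised.

```bash
python3 - <<'E'
from h import *
a=grab_frame("top");p=a["pixels"][110:220,170:320,::-1]
cv2.imwrite("pics/c1.png",cv2.resize(np.ascontiguousarray(p),None,fx=5,fy=5,interpolation=cv2.INTER_CUBIC))
E
python3 -m inch '0 0 0 6 0 0 0;0 2 -3 12 0 0 5;0 5 -8 17 0 0 10;0 9 -13 17 0 0 15;0 13 -18 17 0 0 20;0 17 -23 17 0 0 25;0 21 -28 17 0 0 30;0 25 -33 17 0 0 31;0 29 -38 17 0 0 31;0 32 -42 17 0 0 31;0 34 -45 17 0 0 31;0 34 -45 17 0 0 31'
```

```text
t: 2.55
eef_pos: [0.5401, 0.1923, 0.3963]
ee_rot: [3.141, -0.001, -1.333]
force: [-0.5, 0.4, 0.6]
width: 0.0002
```

View pics/c1.png

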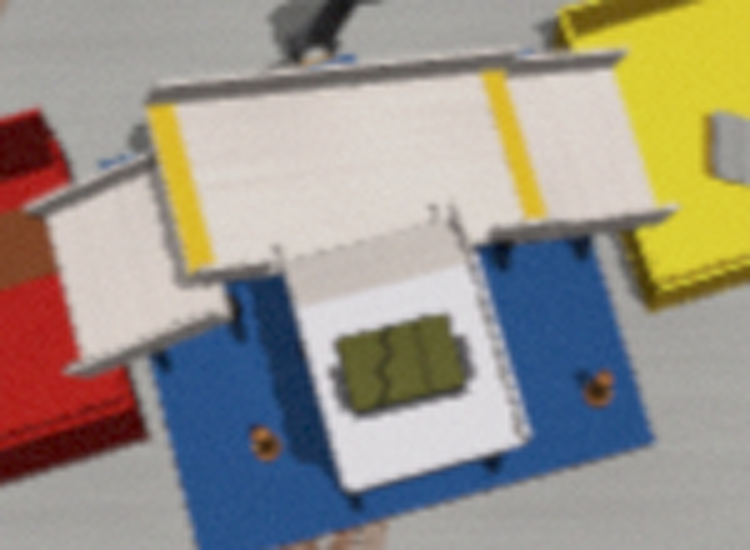

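The crop shows the black zigzag crack at (385,370), so the pad on the shelf is the right one. Its middle is at about top pixel (250.4,183). Next is a wrist look plus the frame fit from the shelf corners.

Run:
```python
from h import *
np.set_printoptions(precision=4,suppress=True)
t=grab_frame("top");w=grab_frame("wrist");save(w,"w1.png",s=1.5)
g=lambda u,v:[170+u/5,110+v/5]
P=[atz(t,g(u,v),.195)[:2] for u,v in[(303,305),(465,265),(350,488),(520,440)]]
print(P,(P[0]+P[1])/2)
d=P[0]-P[1];e=P[2]-P[3];print([np.degrees(np.arctan2(-k[0],k[1])) for k in(d,e)],np.linalg.norm(d),np.linalg.norm(e))
f=(P[0]+P[1]-P[2]-P[3])/2;print(np.degrees(np.arctan2(f[1],f[0])),np.linalg.norm(f))
q=[atz(t,g(u,v),.210)[:2] for u,v in[(338,337),(452,317),(468,390),(357,414)]];print("pad",np.mean(q,0),q)
print("pins",[atz(t,g(u,v),.05)[:2] for u,v in[(265,442),(600,388)]])
for n in["shelf_end","rocker_mid","rocker_scrap_end","cracked_pad"]:
  print(n,[(np.round(o["location"],1).tolist(),round(o["p"],2),atz(w,o["location"],{"rocker_mid":.15,"rocker_scrap_end":.186}.get(n,.195))) for o in pinpoint("wrist",n)[:3]])
```

```text
[array([0.5209, 0.0911]), array([0.5426, 0.0024]), array([0.4195, 0.0659]), array([ 0.4446, -0.0255])] [0.5318 0.0468]
[np.float64(13.746951157041869), np.float64(15.343436885412693)] 0.09134580366020789 0.09475967487446346
14.92986926683186 0.10321434037456961
pad [0.4835 0.0364] [array([0.4989, 0.0714]), array([0.5093, 0.0103]), array([0.4691, 0.0024]), array([0.4567, 0.0615])]
pins [array([0.4734, 0.1233]), array([ 0.5052, -0.0844])]
shelf_end [([370.9, 200.4], 0.6, array([0.5309, 0.0493, 0.195 ]))]
rocker_mid [([364.0, 126.5], 0.6, array([0.6135, 0.0702, 0.15  ])), ([298.1, 135.5], 0.28, array([0.5825, 0.1492, 0.15  ]))]
rocker_scrap_end [([297.8, 131.2], 0.72, array([0.5893, 0.1564, 0.186 ]))]
cracked_pad []
```

View pics/w1.png

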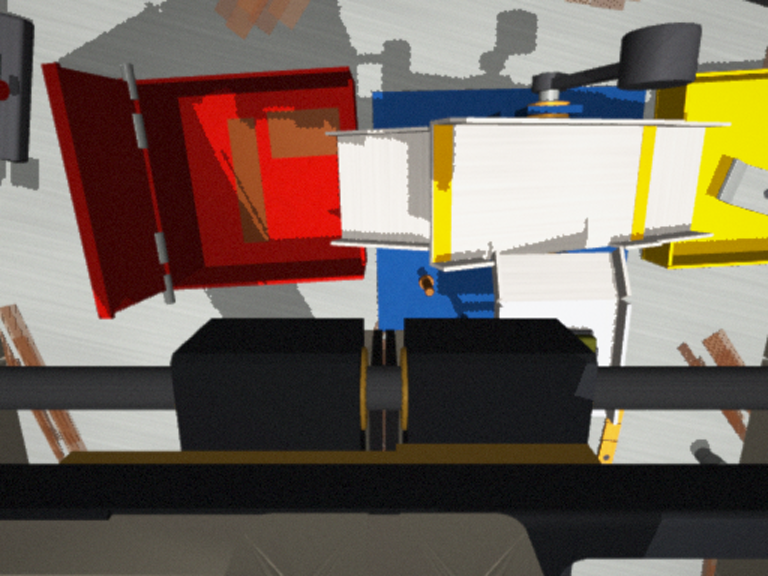

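The wrist view shows the rocker with its scrap-side stripe at (440,190) raised, and the shelf and nose clear of the descent. The two cameras agree to 2 mm: shelf_end (.531,.047), yaw 14.7°. I press at about sorter y = +82 mm, world (.592,.148).

```bash
python3 -m inch '0 5.2 -4.4 -5 0 0 0;0 5.2 -4.4 -10 0 0 0;0 5.2 -4.4 -15 0 0 0;0 5.2 -4.4 -18 0 0 0;0 5.2 -4.4 -19.5 0 0 0;0 5.2 -4.4 -20.5 0 0 0;0 5.2 -4.4 -21.5 0 0 0;0 5.2 -4.4 -22.5 0 0 0;0 5.2 -4.4 -23.5 0 0 0;0 5.2 -4.4 -24.5 0 0 0;0 5.2 -4.4 -25.5 0 0 0;0 5.2 -4.4 -26 0 0 0'
python3 - <<'E'
from h import *
save(grab_frame("side"),"s2.png",(200,100,420,300),3)
E
```

```text
t: 4.35
eef_pos: [0.5898, 0.1518, 0.1356]
ee_rot: [3.141, -0.0, -1.327]
force: [-0.3, 0.7, 0.0]
width: 0.0006
```

View pics/s2.png

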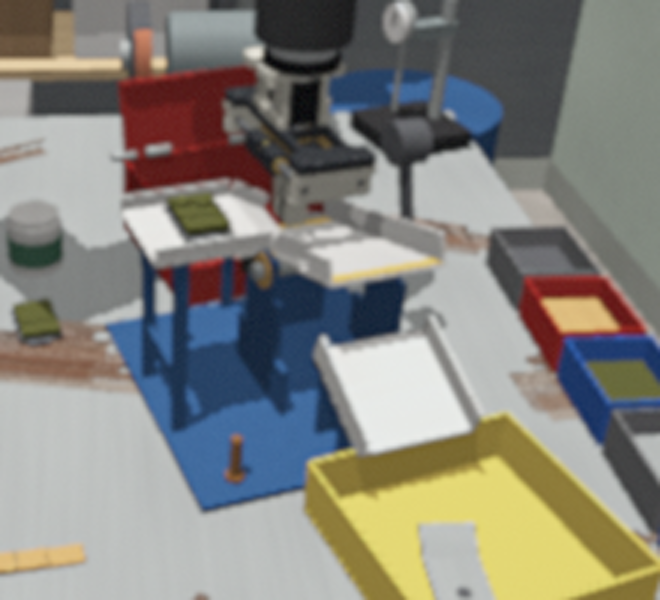

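The gate has rocked: its rework end is now raised and the finger feels no load. I retreat and go above the shelf's near end.

```bash
python3 -m inch '0 0 0 5 0 0 0;0 0 0 10 0 0 0;0 0 0 15 0 0 0;0 -4 -3.3 15 0 0 0.7;0 -8 -6.6 15 0 0 0.7;0 -12.5 -10 15 0 0 0.7;0 -16.5 -13.3 15 0 0 0.7;0 -16.5 -13.3 15 0 0 0.7;0 -16.5 -13.3 15 0 0 0.7'
python3 - <<'E'
from h import *
w=grab_frame("wrist");s=grab_frame("side");p=np.hstack([cv2.resize(s["pixels"][110:290,230:380],(400,480),interpolation=2),cv2.resize(w["pixels"],(400,300))[[*range(300)]+[0]*180]])
cv2.imwrite("pics/m3.png",p[:,:,::-1])
for c,f in(("wrist",w),("side",s)):
  for n,z in(("cracked_pad",.195),("shelf_end",.195),("rocker_scrap_end",.112)):
    print(c,n,[(np.round(o["location"],1).tolist(),round(o["p"],2),atz(f,o["location"],z).round(4)) for o in pinpoint(c,n)[:3]])
E
```

```text
t: 5.52
eef_pos: [0.425, 0.0188, 0.2859]
ee_rot: [-3.141, 0.0, -1.315]
force: [0.1, 0.1, -0.4]
width: 0.0005
wrist cracked_pad [([251.9, 109.2], 0.96, array([0.4878, 0.0397, 0.195 ])), ([54.5, 248.5], 0.77, array([0.3294, 0.1778, 0.195 ]))]
wrist shelf_end [([257.6, 45.7], 0.76, array([0.5331, 0.047 , 0.195 ]))]
wrist rocker_scrap_end []
side cracked_pad [([263.5, 172.8], 0.79, array([0.4813, 0.0454, 0.195 ])), ([284.9, 358.9], 0.7, array([ 0.4649, -0.5043,  0.195 ])), ([178.0, 188.8], 0.49, array([ 0.2632, -0.028 ,  0.195 ]))]
side shelf_end [([274.2, 182.2], 0.69, array([ 0.5044, -0.0065,  0.195 ])), ([281.6, 171.8], 0.64, array([0.5306, 0.0488, 0.195 ]))]
side rocker_scrap_end [([294.5, 179.4], 0.61, array([0.5875, 0.1522, 0.112 ]))]
```

View pics/m3.png

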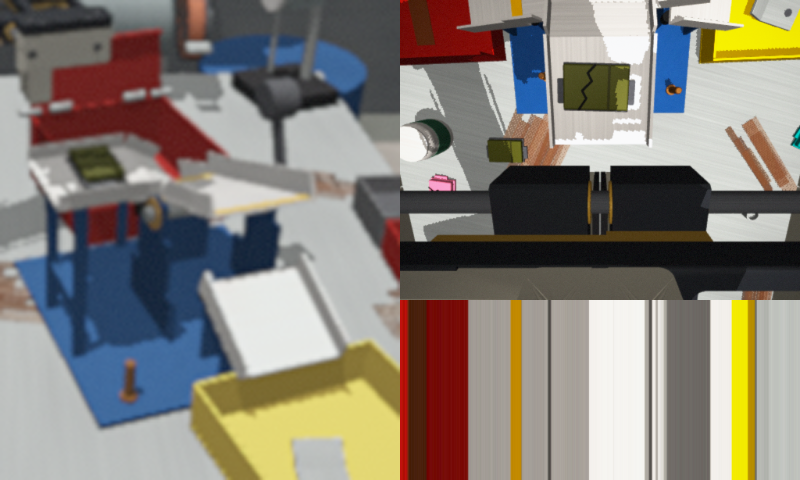

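The gate rests with its scrap end down. In the wrist half, the cracked pad sits at about (600,87) with free shelf behind it, and its middle is about 45 mm before the edge. I lower behind it and push.

```bash
python3 -m inch '0 0 0.2 -4 0 0 0;0 0 0.2 -7 0 0 0;0 0 0.2 -8.6 0 0 0;0 0 0.2 -8.6 0 0 0;0 1.5 0.6 -8.6 0 0 0;0 2.5 0.8 -8.6 0 0 0;0 3.3 1.1 -8.6 0 0 0;0 4.1 1.3 -8.6 0 0 0;0 4.9 1.5 -8.6 0 0 0;0 5.7 1.7 -8.6 0 0 0;0 6.2 1.8 -8.6 0 0 0;0 6.2 1.8 -8.6 0 0 0'
python3 - <<'E'
from h import *
w=grab_frame("wrist");s=grab_frame("side");p=np.hstack([cv2.resize(s["pixels"][130:230,230:350],(400,333),interpolation=2),cv2.resize(w["pixels"],(400,333))])
cv2.imwrite("pics/m4.png",p[:,:,::-1])
E
```

```text
t: 7.42
eef_pos: [0.4872, 0.0371, 0.1988]
ee_rot: [3.139, -0.0, -1.315]
force: [-0.9, -0.4, -0.0]
width: 0.0007
```

View pics/m4.png

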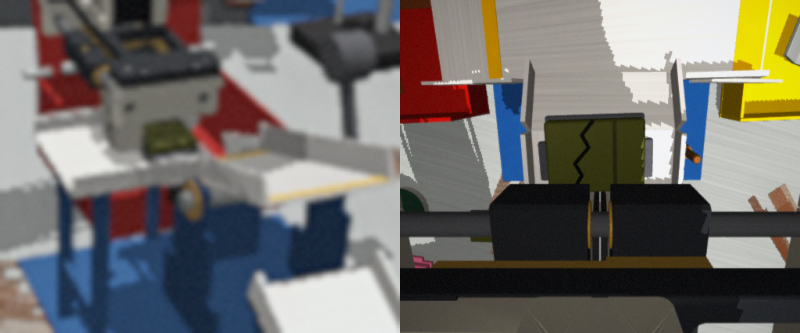

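The pad is straight between the rails, up against the finger, at about (595,150). I push the last 2 cm, then watch.

```bash
python3 -m inch '0 0.7 0.18 0 0 0 0;0 1.3 0.34 0 0 0 0;0 1.8 0.46 0 0 0 0;0 2.1 0.54 0 0 0 0;0 2.1 0.54 0 0 0 0;0 1.5 0.4 0 0 0 0;0 1 0.2 3 0 0 0;0 0 0 7 0 0 0;0 -3 0 10 0 0 0;0 -5 0 12 0 0 0;0 -5 0 12 0 0 0'
python3 - <<'E'
from h import *
w=grab_frame("top");s=grab_frame("side");p=np.hstack([cv2.resize(s["pixels"][120:270,220:370],(400,400),interpolation=2),cv2.resize(w["pixels"][100:250,100:250],(400,400),interpolation=2)])
cv2.imwrite("pics/m5.png",p[:,:,::-1])
for c,f in(("top",w),("side",s)):
  for n,z in(("cracked_pad",.01),("rocker_scrap_end",.112),("rocker_mid",.15)):
    print(c,n,[(np.round(o["location"],1).tolist(),round(o["p"],2),atz(f,o["location"],z).round(4)) for o in pinpoint(c,n)[:4]])
E
```

```text
t: 8.9
eef_pos: [0.4362, 0.037, 0.3209]
ee_rot: [-3.139, 0.001, -1.314]
force: [1.1, -0.3, -0.3]
width: 0.0001
top cracked_pad [([379.8, 193.6], 0.64, array([ 0.4912, -0.3759,  0.01  ]))]
top rocker_scrap_end []
top rocker_mid [([316.4, 241.5], 0.33, array([ 0.3306, -0.1416,  0.15  ]))]
side cracked_pad [([287.3, 358.7], 0.97, array([ 0.4962, -0.379 ,  0.01  ])), ([202.1, 335.3], 0.71, array([ 0.327 , -0.3148,  0.01  ])), ([180.7, 189.8], 0.46, array([0.2199, 0.2783, 0.01  ]))]
side rocker_scrap_end [([294.5, 178.9], 0.78, array([0.5879, 0.1553, 0.112 ]))]
side rocker_mid [([304.7, 186.5], 0.61, array([0.5963, 0.044 , 0.15  ]))]
```

View pics/m5.png

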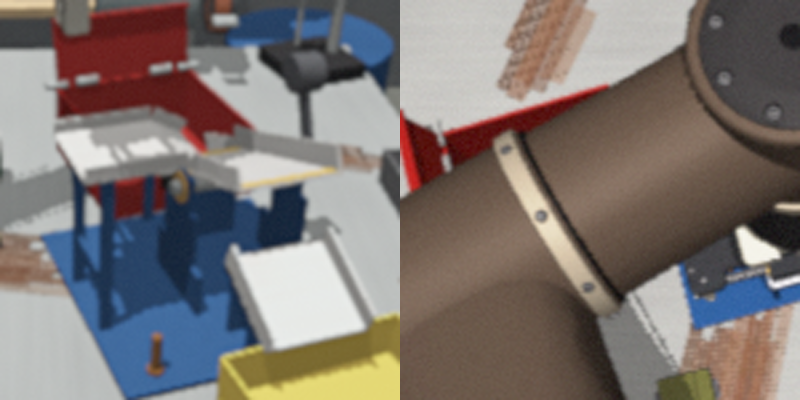

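The pad has left the shelf and the gate is still tipped to scrap. The arm hides the box from the top camera, so I move aside to see into it with the wrist.

```bash
python3 -m inch '0 0 3 4 0 0 0;0 0 8 8 0 0 0;0 0 13 10 0 0 0;0 0 18 10 0 0 0;0 0 22 10 0 0 0;0 0 24 10 0 0 0;0 0 24 10 0 0 0;0 0 24 10 0 0 0'
python3 - <<'E'
from h import *
w=grab_frame("wrist");save(w,"w6.png",s=1.3)
for n,z in(("cracked_pad",.004),("scrap_box",0)):
    print(n,[(np.round(o["location"],1).tolist(),round(o["p"],2),atz(w,o["location"],z).round(4)) for o in pinpoint("wrist",n)[:4]])
E
```

```text
t: 10.3
eef_pos: [0.4371, 0.2761, 0.4181]
ee_rot: [3.137, -0.001, -1.316]
force: [0.3, -0.2, -0.9]
width: -0.0
cracked_pad [([212.7, 63.7], 0.98, array([0.5508, 0.3833, 0.004 ]))]
scrap_box [([243.2, 70.4], 0.61, array([0.5538, 0.33  , 0.    ]))]
```

View pics/w6.png

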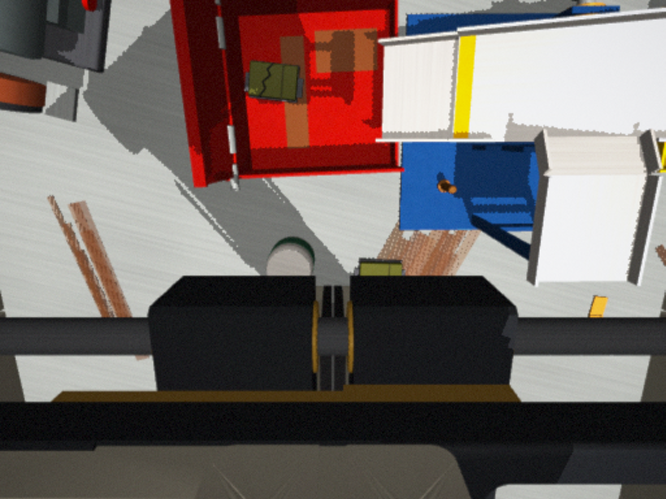

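The cracked pad lies flat in the red box at (273,80). The gate is down on the scrap side and the pin, tin and sound pad are undisturbed. Handing in.

```bash
python3 -c "
from station import arm,telemetry
print(arm.job_done(),telemetry.get_state()['t'])"
```

```text
the job is handed in; nothing more can be done
the job is handed in; nothing more can be done
```

The cracked pad is in the red scrap box and the job is handed in, at about 10.5 s on the robot's clock. I pressed the rocker's raised scrap end down with the closed fingertips until it fell to the scrap side. Then I pushed the cracked pad off the shelf, and it slid over the gate and down the chute by itself.

- **Pad and gate:** The last wrist picture shows the pad lying flat in the box at about (0.551, 0.383). The gate is still tipped to scrap, and the robot was touching nothing.
- **Bystanders:** The grease tin, sound pad and one pin showed in that last picture, and the bent plate, the other pin and the look-alikes in earlier ones. All looked undisturbed, but I did not measure their poses. I made no separate check on the socket or the wear gauge.
- **Checks that failed or disagreed:** After the push, the arm hid the box from the top camera. The networks then reported only look-alikes or false hits for the pad in the top and side views, so I relied on the wrist view. Early estimates of the gate and pad positions also differed by 10–15 mm between views, until the shelf-corner fit and the wrist view agreed to about 2 mm.

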